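# Weigh a portion of clay on the hand scale

## Task

Take the hand scale from its stand, hook it under the bail of the carrier with the clay and lift gently until the carrier hangs about one centimetre clear of its cork mat; hold it still there for two seconds to take the reading. Then set it softly back down in the middle of the mat, unhook the scale and hang it back on its stand, leaving the clay in the carrier and everything else where it is.

Things in the scene. Friction and masses are not known exactly. Their poses are not given: they have to be found in the camera images.
- scale: sprung hand scale, loose, hanging upright in the stand's fork; 0.13 kg. Origin on its axis, z up, at the underside of its round steel collar (48 mm across, z 0 to 6 mm). Above it the red grip block, below it a white tube 22 mm across with a black 24 mm end cap (down to z -70 mm), then a steel hook on a sprung rod
- scale_grip (a point): middle of the red grip block, on the axis 27 mm above the scale's origin; the block is 36 (x) x 24 (y) x 42 mm: pinch it across its 24 mm (along y) from above
- hook_seat (a point): where the bail's bar centre lies when it rests in the hook: on the scale's axis, 117.5 mm below its origin plus the stretch. The hook is 7 mm bar in the scale's x-z plane; its back is at x -14 mm, its bottom 11 mm below this point
- hook_tip (a point): top of the hook's upturned tip, 15 mm to +x and 8 mm above the seat point. The mouth opens to +x: move the hook to its +x with the bail's bar centre 14 to 23 mm above the seat point (5 mm above the tip or more, clear of the shank), until the bar is over the seat, then raise it
- stand: steel stand, fixed. Origin on the table under the middle of its fork. Base plate 135 x 110 x 8 mm; grey post at x +49 to +63 mm, 54 mm wide (y), 155 mm high; two arms 12 mm wide and thick run from it to x -26 mm, leaving a slot 30 mm wide (y), open to -x
- stand_fork (a point): middle of the slot at the top of the fork's arms, 155 mm above the table; the scale's origin lies here when it hangs properly, tube in the slot and collar on the arms; lips 4 mm high on the arms at x -24 and +24 mm keep the collar from sliding off
- scale_hook (a joint): stretch of the scale's spring in m: 0 with no load, grows as the hook is pulled out downward, 0.095 at most; about 0.003 from the hook's own weight; 90 N/m, so 1 N more stretches it 11 mm
- mat: cork weighing mat 170 x 180 x 4 mm, fixed; origin at the centre of its underside on the table
- carrier: open aluminium tray 90 (x) x 110 (y) x 20 mm with a rigid dark steel bail, standing on the mat, loose; origin at the centre of its underside, z up. The bail is an arch of 8 mm round bar in the y-z plane, 122 mm wide over its legs; with the clay the weight is unknown, 0.2 to 0.75 kg
- bail_mid (a point): centre of the bar at the middle of the bail, 90 mm above the carrier's origin; the bar runs along the carrier's y and is level for 12 mm either side, falling away beyond
- clay: brown lump of clay 47 x 51 x 40 mm, loose, lying in the carrier, top 44 mm above the carrier's origin; origin at the centre of its underside; weight unknown (it may be built round an iron core)
- yellow_house: bystander: small yellow half-timbered clay house 82 x 78 x 136 mm at the back, loose
- tower: bystander: brown raw clay tower house 71 x 72 x 143 mm at the back, loose
- saucer: bystander: amber glazed saucer 90 mm across, 12 mm high, on the left, loose
Things that resemble listed ones, but are neither listed nor needed, are in the scene too. What is shaped like the carrier but green is not meant. What is shaped like the scale but turquoise is not meant.

How it is judged:
On the way, in this order (a step that is already met when the one before it is completed fails the run):
1. the carrier hangs on the scale, 5 to 20 mm clear of the mat and still, for 1.5 s (z of carrier in the frame of mat between 0.009 and 0.024 m and contact force between scale and carrier above 1.2 N and contact force between the fingers and carrier below 0.3 N and contact force between carrier and mat below 0.1 N and value of joint scale_hook above 0.015 m and linear speed of carrier below 0.04 m/s), for 1.5 s.
2. the carrier stands on the mat again and the scale is slack (z of carrier in the frame of mat below 0.006 m and contact force between scale and carrier below 0.2 N and value of joint scale_hook below 0.008 m), for 0.2 s.
At the end, for the whole second after the job is handed in: the scale hangs upright and still in the stand's fork (axis within 7 mm of the slot's middle, collar resting on the arms within 3 mm, tilt under 0.1 rad), free of the carrier; the carrier stands flat and still on the mat, its middle within 35 mm of the mat's, with the clay lying in it (horizontal distance between scale and stand_fork below 0.007 m and z of scale in the frame of stand_fork between -0.003 and 0.003 m and angle between scale's own z axis and vertical below 0.1 rad and linear speed of scale below 0.03 m/s and contact force between scale and carrier below 0.1 N and horizontal distance between carrier and mat below 0.035 m and z of carrier in the frame of mat below 0.006 m and angle between carrier's own z axis and vertical below 0.05 rad and linear speed of carrier below 0.02 m/s and horizontal distance between clay and carrier below 0.035 m and z of clay in the frame of carrier below 0.015 m); the robot touches nothing.
It fails at once if the carrier is hoisted more than 40 mm above the mat or tipped over 0.35 rad (z of carrier in the frame of mat above 0.044 m or angle between carrier's own z axis and vertical above 0.35 rad).
It fails at once if the carrier is set down hard (over 14 N on the mat) (contact force between carrier and mat above 14 N).
It fails at once if the scale is jammed against or jerked on the carrier (over 13 N) or pushed into the clay (over 4 N) (contact force between scale and carrier above 13 N or contact force between scale and clay above 4 N).
It fails at once if the robot handles the carrier or the clay itself (contact force between the fingers and carrier above 3 N or contact force between the fingers and clay above 3 N).
It fails at once if a bystander is disturbed (distance of any of yellow_house, tower, saucer from where it was at the start of the episode above 0.02 m).
It also fails if it takes over 66 s, if anything falls off the work surface, if the arm or the gripper's body presses on something with over 40 N, if the wrist force passes 120 N, or if a joint passes its speed limit or range.

## Robot

A 7-joint arm with a two-finger parallel gripper is mounted at the origin on the work surface; the furniture and walls round the work are solid. World frame = base frame: x ahead of the robot, y to its left, z up, the work surface at z = 0. Lengths are in m, angles in rad, forces in N, time in s.
With the tool pointing down it reaches from about 0.4 to 0.85 m from the base axis. Payload 4.5 kg.
Tool frame: the origin (TCP) lies at the very end of the fingers, on their centre line; the grasp point (between the pads) lies 19 mm behind it (bot.grip_depth is the distance from the TCP to the grasp point, in m); z points along the fingers, y is the line along which they close (so a half turn about z gives the same grasp; the last joint's range is limited). The gripper opens to 85 mm and grips with 20 to 120 N. Pads are 22 mm wide; open, the fingers measure 114 mm over their backs; the gripper's body (76 mm by 85 mm) begins 54 mm behind the grasp point. The pads swing forward as they close: fully open they stand 13 mm farther back than shut.
Start: joints at [1.263, 0.689, -0.195, 1.565, 0.157, 0.902, -0.215], TCP at [0.21, -0.589, 0.231] pointing down, gripper open.
Joint ranges: [-3.01, 3.01], [-0.46, 2.08], [-1.47, 1.51], [0.13, 2.56], [-1, 4.14], [0.04, 2.09], [-2.66, 2.66]. Speed limits (rad/s): [2.57, 2.57, 3.14, 3.14, 3.14, 3.14, 3.14].

## Interface

Orientations are given as a 3x3 rotation matrix whose columns are the frame's x, y, z axes.
In Python, from rig import bot gives the robot as it stands.
- The arm moves only by the tool send_rows, never from a script. Its argument "commands" is a list of rows, each a list of 5 numbers: the closure, from 0 (fully open) to 1 (shut), then the shift along the world's x, y, z in cm, then the turn about the world's z in degrees. A call has 1 to 8 rows; each row shifts and turns the commanded pose from where the row before left it; what a row does not reach is not made up. A row lasts 1/10 s, in which the tool goes at most 50 mm and 8.59 degrees, less where a joint would pass 70% of its speed; a pose out of reach is approached as far as the arm can. A call with a gripper value outside its range is refused whole. The fingers move at their own pace and stop on an object; the grip force is fixed at half the most. Time passes only in rows, so rows that do not move let the fingers close. It gives the time, the measured TCP pose, the force, the opening and the grip force at its end, in the units of the state.
- bot.get_obs(): the state, without advancing time (a new reading comes with each control period).
- bot.grab_frame(name): name is "scene" or "top"; returns the picture (480x640x3 uint8, red, green, blue); there is no depth.
- bot.camera_params(name): a dict with "intrinsics" (3x3 intrinsics, pixels), "R" (3x3) and "t" (3): a world point X has camera coordinates R X + t. Camera axes: x right, y down, z forward; pixel columns grow to the right and rows downward; lengths in m; the calibration is good to about 2 mm. A picture is of the moment at which its call begins. camera_params takes no time and is no camera call.
- bot.close_job(): hands the job in; it is judged then, once.
The state is a dict: "time": time; "joints": joint angles; "joint_velocities": joint speeds; "joint_efforts": joint torques, N m; "tcp_pos": TCP position; "tool_rot": TCP orientation; "force": force on the tool from outside, world axes, zero at the start; "wrist_torque": the same for the moment, N m; "opening": opening from 0.0 (shut) to 1.0 (fully open); "gripper_force": force on a finger pad.
Only numpy, scipy, OpenCV 4.12 (cv2) and the standard library are available. Lean on these libraries where they do the work, as an engineer would, in place of code of your own. Each camera call takes 0.05 s, during which the arm holds its last target. There are 200 camera calls.

## Working session

There is one attempt and no reset: what is moved stays moved. The work goes in short steps, Python scripts to look and compute and a tool call to move; the robot and the scene stay as the last step left them, time stands still between calls to the robot, and variables do not carry over. Pictures are saved under pics/ and viewed, at most 10 in all, crops included, and the job is handed in when it is done.

Besides the shell and the picture viewer there is one more tool, called as name([rows], argument=value, ...), one row to a line, values as JSON. send_rows: Moves the arm, as the interface text tells. Its arguments: {"type":"object","properties":{"commands":{"type":"array"}},"required":["commands"]}

```bash
mkdir -p pics
python3 - <<'E'
from rig import bot
import cv2,numpy as np
for n in("scene","top"):
    f=bot.grab_frame(n);cv2.imwrite(f"pics/{n}0.png",f[:,:,::-1])
    p=bot.camera_params(n);print(n,p["intrinsics"].round(1).tolist(),(-p["R"].T@p["t"]).round(3),p["R"].round(2).tolist())
o=bot.get_obs();print(o["time"],o["tcp_pos"],o["tool_rot"],o["opening"])
E
```

```text
scene [[563.4, 0.0, 330.4], [0.0, 563.4, 235.8], [0.0, 0.0, 1.0]] [-0.609 -0.62   1.101] [[0.45, -0.89, 0.02], [-0.55, -0.29, -0.78], [0.71, 0.34, -0.62]]
top [[608.8, 0.0, 319.8], [0.0, 608.8, 242.8], [0.0, 0.0, 1.0]] [-0.371 -0.485  1.806] [[0.45, -0.89, 0.01], [-0.77, -0.39, -0.5], [0.45, 0.22, -0.86]]
0.1 [ 0.20926864 -0.58830859  0.23055442] [[ 9.42128156e-01  3.35252341e-01 -6.36702151e-04]
 [ 3.35252935e-01 -9.42126908e-01  1.53564518e-03]
 [-8.50255882e-05 -1.66023083e-03 -9.99998618e-01]] 0.9996675242065639
```

View pics/scene0.png

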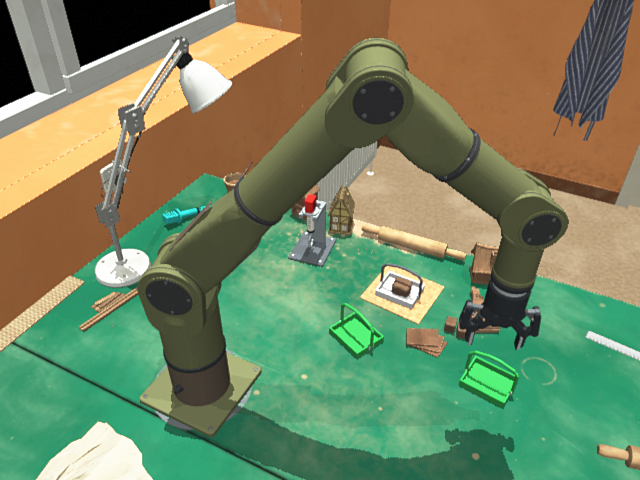

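View pics/top0.png

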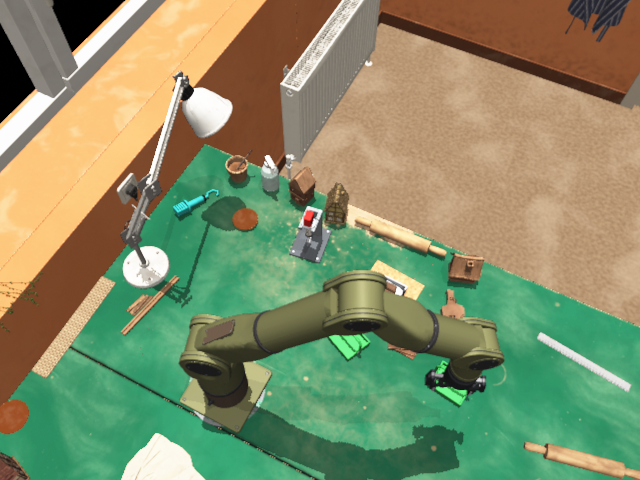

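Scene view: the scale with its red grip is on the stand at about (311,203). The aluminium carrier with the brown clay is on the cork mat at (400,287).

Lookalikes:
- Scale: the turquoise one at (180,215).
- Carrier: the green ones at (355,330) and (488,378).

I choose the red-grip scale and the grey carrier, and check both in a close crop.

Run:
```python
import cv2,numpy as np
a=cv2.imread("pics/scene0.png")[180:330,280:450];b=cv2.imread("pics/top0.png")[190:310,280:440]
a=cv2.resize(a,(0,0),fx=4,fy=4,interpolation=cv2.INTER_CUBIC)
cv2.imwrite("pics/c1.png",a)
cv2.imwrite("pics/c2.png",cv2.resize(b,(0,0),fx=5,fy=5,interpolation=cv2.INTER_CUBIC))
```

```text
(no output)
```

View pics/c1.png

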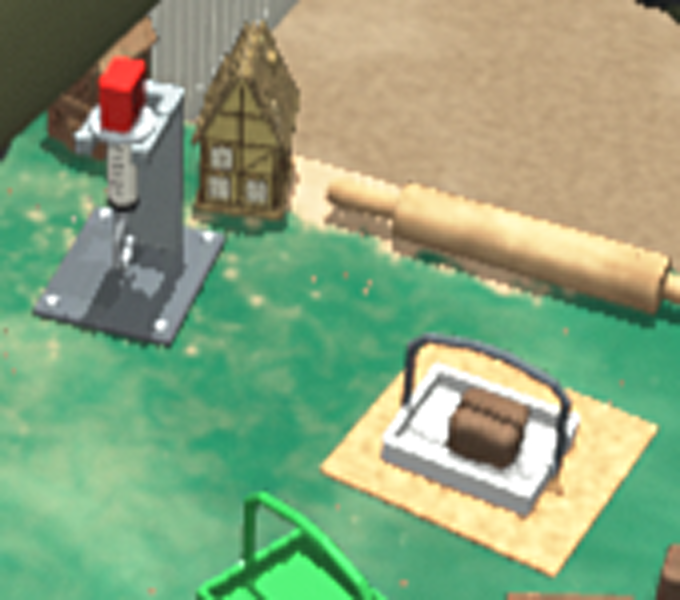

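View pics/c2.png

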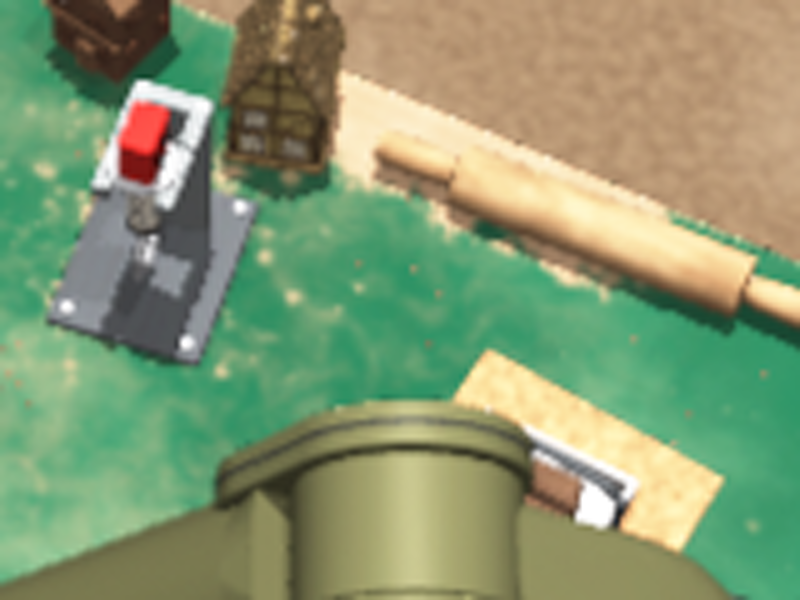

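Both crops confirm the choice. The red-grip scale hangs in the steel stand, with its plate corners in c1 at (35,312), (170,345) and (222,235). The aluminium tray with clay is on the mat, whose corners in c1 are (321,467), (555,577) and (657,428), and the bail crest is near (487,347).

```bash
cat > h.py <<'E'
import numpy as np,cv2
from rig import bot
P={n:bot.camera_params(n) for n in("scene","top")}
def ray(n,uv):
    p=P[n];d=p["R"].T@np.linalg.solve(p["intrinsics"],[uv[0],uv[1],1.]);return -p["R"].T@p["t"],d
def onz(n,uv,z):
    c,d=ray(n,uv);return c+d*(z-c[2])/d[2]
def tri(u,v):
    a,d=ray("scene",u);b,e=ray("top",v);s=np.linalg.lstsq(np.c_[d,-e],b-a,rcond=None)[0]
    p,q=a+d*s[0],b+e*s[1];return (p+q)/2,np.linalg.norm(p-q)
def proj(n,X):
    p=P[n];c=p["intrinsics"]@(p["R"]@X+p["t"]);return c[:2]/c[2]
def red(n,f):
    h=cv2.cvtColor(f,cv2.COLOR_RGB2HSV);m=((h[...,0]<6)|(h[...,0]>174))&(h[...,1]>180)&(h[...,2]>120)
    k,l,s,c=cv2.connectedComponentsWithStats(m.astype(np.uint8));i=1+s[1:,4].argmax();return c[i],s[i],l==i
E
python3 - <<'E'
from h import *
np.set_printoptions(precision=4,suppress=True)
S=lambda x,y:(280+(x-1.5)/4,180+(y-1.5)/4);T=lambda x,y:(280+(x-2)/5,190+(y-2)/5)
for nm,pts,z in(("plate",[(35,312),(170,345),(222,235)],.008),("mat",[(321,467),(555,577),(657,428)],.004),("rim",[(382,462),(527,513),(578,418),(437,364)],.024)):
    q=np.array([onz("scene",S(*p),z) for p in pts]);d=np.diff(q,axis=0)
    print(nm,q[:,:2].tolist(),"mid",(q[0]+q[2])/2,"sides",np.linalg.norm(d,axis=1),"ang",np.degrees(np.arctan2(d[:,1],d[:,0])))
q=np.array([onz("top",T(*p),.008) for p in[(48,320),(200,362),(258,205)]]);d=np.diff(q,axis=0);print("plateT",(q[0]+q[2])/2,np.linalg.norm(d,axis=1),np.degrees(np.arctan2(d[:,1],d[:,0])))
F={n:cv2.imread(f"pics/{n}0.png")[:,:,::-1].copy() for n in P}
cs=red("scene",F["scene"]);ct=red("top",F["top"]);print(cs[:2],ct[:2]);print("grip",tri(cs[0],ct[0]))
# bail: crest corners
for p in[(410,343),(487,347),(565,385)]:print("bail",onz("scene",S(*p),.094))
print("matT",onz("top",T(490,350),.004),onz("top",T(722,480),.004))
E
```

```text
plate [[0.4862582111412056, 0.04568482955478892], [0.49981953279848723, -0.06038561417209032], [0.633714337662948, -0.03713371470431104]] mid [0.56   0.0043 0.008 ] sides [0.1069 0.1359] ang [-82.7141   9.8516]
mat [[0.4387689540309835, -0.20931016571558764], [0.41603856875198975, -0.38831440969841213], [0.5847575244006483, -0.40474832545609246]] mid [ 0.5118 -0.307   0.004 ] sides [0.1804 0.1695] ang [-97.2368  -5.5633]
rim [[0.44334133797137343, -0.2517716295582409], [0.44337358645541414, -0.3565504553996985], [0.547151152167929, -0.3563833436170905], [0.5540399947040254, -0.24769152287387097]] mid [ 0.4952 -0.3041  0.024 ] sides [0.1048 0.1038 0.1089] ang [-89.9824   0.0923  86.3735]
plateT [0.5631 0.0039 0.008 ] [0.1077 0.1302] [-80.4331   8.7982]
(array([309.4326, 202.773 ]), array([305, 195,  11,  18, 141], dtype=int32)) (array([308.2394, 216.9014]), array([304, 211,  10,  13,  71], dtype=int32))
grip (array([0.5525, 0.0071, 0.1788]), np.float64(0.0030240171797516146))
bail [ 0.4899 -0.2477  0.094 ]
bail [ 0.5103 -0.2955  0.094 ]
bail [ 0.4985 -0.3553  0.094 ]
matT [ 0.6069 -0.2286  0.004 ] [ 0.5871 -0.4049  0.004 ]
```

send_rows([
  [0,0,0,2,0],
  [0,0,0,2,0],
  [0,2,3.5,0,-2],
  [0,2,3.5,0,-2],
  [0,2,3.5,0,-2],
  [0,2,3.5,0,-2],
  [0,2,3.5,0,-2],
  [0,2,3.5,0,0],
])

```text
time: 0.9
tcp_pos: [0.3299, -0.3772, 0.2711]
tool_rot: [[0.986, 0.166, -0.0], [0.166, -0.986, 0.0], [-0.0, -0.0, -1.0]]
force: [0.9, 0.2, -0.1]
opening: 1.001
gripper_force: 0.0
```

send_rows([
  [0,2,3.5,0,0],
  [0,2,3.5,0,0],
  [0,2,3.5,0,0],
  [0,2,3.5,0,0],
  [0,2,3.5,0,0],
  [0,2,3.5,0,0],
  [0,0,0,0,0],
  [0,0,0,0,0],
])

```text
time: 1.7
tcp_pos: [0.4496, -0.168, 0.2711]
tool_rot: [[0.986, 0.169, -0.001], [0.169, -0.986, 0.0], [-0.001, -0.0, -1.0]]
force: [-0.3, -0.0, 0.3]
opening: 0.999
gripper_force: 0.0
```

Run:
```python
from h import *
np.set_printoptions(precision=4,suppress=True)
o=bot.get_obs();print(o["time"],o["tcp_pos"],o["tool_rot"],o["force"])
F={}
for n in P:
    f=bot.grab_frame(n);F[n]=f;cv2.imwrite(f"pics/{n}1.png",f[:,:,::-1])
    try: print(red(n,f)[:2])
    except Exception as e: print(e)
f=cv2.resize(F["top"][200:350,280:480],(0,0),fx=4,fy=4,interpolation=cv2.INTER_CUBIC)
cv2.imwrite("pics/c3.png",f[:,:,::-1])
```

```text
1.7 [ 0.4496 -0.168   0.2711] [[ 0.9856  0.1691 -0.0008]
 [ 0.1691 -0.9856  0.0001]
 [-0.0008 -0.0002 -1.    ]] [-0.3118 -0.0171  0.2528]
(array([309.4155, 202.7254]), array([305, 195,  11,  18, 142], dtype=int32))
(array([308.2344, 218.3594]), array([304, 211,  10,  15,  64], dtype=int32))
```

View pics/c3.png

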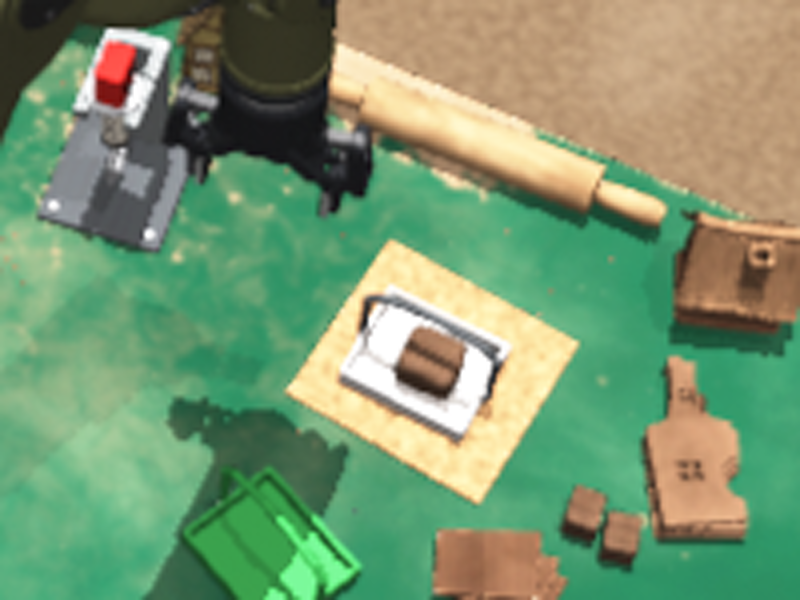

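c3 shows the carrier unobstructed in the top view. The mat corners are at (390,240), (579,343), (480,503) and (287,392). The tray's back rim corners are at (390,287) and (510,348), and its front base corners at (342,380) and (460,441).

Run:
```python
from h import *
np.set_printoptions(precision=4,suppress=True)
S=lambda x,y:(280+(x-1.5)/4,180+(y-1.5)/4);T=lambda x,y:(280+(x-1.5)/4,200+(y-1.5)/4)
m=np.array([onz("top",T(*p),.004)[:2] for p in[(390,240),(579,343),(480,503),(287,392)]]);print("mat",m.mean(0),cv2.minAreaRect(m.astype(np.float32)))
def show(n,a,b,c,d):
    q=np.array([a,b,c,d]);print(n,q[:,:2].tolist(),"mid",q.mean(0)[:2])
    for i,j in((0,1),(2,3),(1,2),(3,0)):
        e=q[j]-q[i];print("  len %.3f ang %.1f"%(np.hypot(e[0],e[1]),np.degrees(np.arctan2(e[1],e[0]))))
show("tray top",onz("top",T(390,287),.024),onz("top",T(510,348),.024),onz("top",T(460,441),.004),onz("top",T(342,380),.004))
show("tray scene",onz("scene",S(437,364),.024),onz("scene",S(578,418),.024),onz("scene",S(527,513),.004),onz("scene",S(382,462),.004))
for n,c in(("scene",(309.42,202.73)),("top",(308.23,217.3))):print("grip@.182",n,onz(n,c,.182))
# dark bail pixels, both views
for n,(x0,y0,x1,y1) in(("scene",(375,258,428,305)),("top",(365,268,412,305))):
    f=cv2.imread(f"pics/{n}1.png")[y0:y1,x0:x1].astype(int);d=(f.max(2)<95)&(f[...,0]>=f[...,2]-3)
    print(n)
    for r in d:print("".join(".#"[int(v)] for v in r))
```

```text
mat [ 0.5135 -0.3078] ((0.5136624574661255, -0.3078118562698364), (0.1795622855424881, 0.1686977595090866), 84.18257141113281)
tray top [[0.5548070100394573, -0.24809185041239848], [0.5480415667444198, -0.35809341059237576], [0.46286928854022524, -0.3528440201562756], [0.4690201048430528, -0.24540151984343833]] mid [ 0.5087 -0.3011]
  len 0.110 ang -93.5
  len 0.108 ang 86.7
  len 0.085 ang 176.5
  len 0.086 ang -1.8
tray scene [[0.5540399947040254, -0.24769152287387097], [0.547151152167929, -0.3563833436170905], [0.46290540746443753, -0.3516544896929436], [0.4628725602707725, -0.24493039127993654]] mid [ 0.5067 -0.3002]
  len 0.109 ang -93.6
  len 0.107 ang 90.0
  len 0.084 ang 176.8
  len 0.091 ang -1.7
grip@.182 scene [0.5479 0.0064 0.182 ]
grip@.182 top [0.5501 0.0042 0.182 ]
scene
.....................................................
.....................................................
.....................................................
.....................................................
.....................................................
.................................
[... 3314 characters left out ...]
............................
.......................................#.......
......................................#........
......................................#........
......................................#........
.....................................#.........
.....................................#.........
.....................................#.........
...............................................
....................................#..........
...............................................
...............................................
...............................................
...............................................
...............................................
```

send_rows([
  [0,2,3.5,0,0],
  [0,2,3.5,0,0],
  [0,2,3.5,0,0],
  [0,2,3.5,0,0],
  [0,2.1,3.3,0,0],
  [0,0,0,-2.4,0],
  [0,0,0,-3,0],
  [0,0,0,-2,0],
])

```text
time: 2.6
tcp_pos: [0.5495, 0.0021, 0.1955]
tool_rot: [[0.986, 0.164, -0.002], [0.164, -0.986, -0.001], [-0.003, 0.001, -1.0]]
force: [0.0, -0.5, -0.4]
opening: 0.996
gripper_force: 0.0
```

send_rows([
  [0,0,0,-2,0],
  [0,0,0,-1,0],
  [0,0,0,0,0],
  [0,0,0,0,0],
])

```text
time: 3.0
tcp_pos: [0.5509, 0.0033, 0.1678]
tool_rot: [[0.986, 0.165, 0.001], [0.165, -0.986, -0.0], [0.001, 0.0, -1.0]]
force: [-0.7, -0.3, 0.7]
opening: 0.999
gripper_force: 0.0
```

Run:
```python
from h import *
o=bot.get_obs();print(o["time"],o["tcp_pos"],o["force"])
F={}
for n in P:
    f=bot.grab_frame(n);F[n]=f;cv2.imwrite(f"pics/{n}2.png",f[:,:,::-1])
a=cv2.resize(F["scene"][150:250,270:370],(400,400),interpolation=cv2.INTER_CUBIC)
b=cv2.resize(F["top"][160:260,260:360],(400,400),interpolation=cv2.INTER_CUBIC)
cv2.imwrite("pics/c4.png",np.hstack([a,b])[:,:,::-1])
```

```text
3.0 [0.55091649 0.00334714 0.16782901] [-0.65008169 -0.28243928  0.66868721]
```

View pics/c4.png

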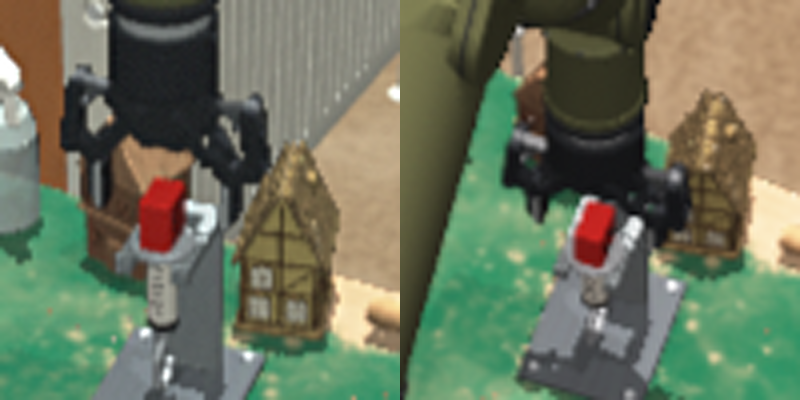

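c4 shows the open fingers either side of the red block: tips at about (95,205) and (235,220) in the scene half, and (537,222) and (650,240) in the top half. The block lies midway between them, so I close.

send_rows([
  [0.4,0,0.1,0,0],
  [0.6,0,0,0,0],
  [0.75,0,0,0,0],
  [1,0,0,0,0],
  [1,0,0,0,0],
  [1,0,0,0,0],
  [1,0,0,0,0],
  [1,0,0,0,0],
])

```text
time: 3.9
tcp_pos: [0.5508, 0.005, 0.1676]
tool_rot: [[0.986, 0.166, 0.001], [0.166, -0.986, -0.0], [0.001, 0.0, -1.0]]
force: [-0.1, -0.2, 3.3]
opening: 0.272
gripper_force: 59.3
```

Run:
```python
from h import *
o=bot.get_obs();print(o["time"],o["tcp_pos"],o["force"],o["opening"],o["gripper_force"],o["tool_rot"][:2,0])
```

```text
3.9 [0.55080781 0.00503713 0.16758997] [-0.06696043 -0.18810429  3.25090381] 0.2718393559905284 59.28895354270935 [0.98606941 0.16633301]
```

send_rows([
  [1,0,0,0.4,0],
  [1,0,0,0.6,0],
  [1,0,0,0.5,0],
  [1,-1,-0.17,0,0],
  [1,-2,-0.34,0,0],
  [1,-2.2,-0.37,0,0],
  [1,-2.4,-0.4,0,0],
  [1,-2.4,-0.4,0,0],
])

```text
time: 4.7
tcp_pos: [0.4486, -0.012, 0.1824]
tool_rot: [[0.986, 0.166, -0.001], [0.166, -0.986, -0.0], [-0.001, 0.0, -1.0]]
force: [-0.5, -0.4, -1.3]
opening: 0.277
gripper_force: 58.7
```

Run:
```python
from h import *
np.set_printoptions(precision=4,suppress=True)
S=lambda x,y:(280+(x-1.5)/4,180+(y-1.5)/4)
print("green bail",onz("scene",S(262,495),.09),onz("scene",S(375,590),.09))
o=bot.get_obs();print(o["time"],o["tcp_pos"],o["force"],o["opening"])
F={n:bot.grab_frame(n) for n in P}
r={n:red(n,F[n]) for n in P};print([x[0] for x in r.values()],tri(r["scene"][0],r["top"][0]))
```

```text
green bail [ 0.3167 -0.2188  0.09  ] [ 0.2756 -0.3135  0.09  ]
4.7 [ 0.4486 -0.012   0.1824] [-0.4551 -0.4013 -1.3301] 0.2768079783271648
[array([295.9795, 219.5479]), array([296.    , 244.0515])] (array([ 0.435 , -0.0137,  0.2037]), np.float64(0.00013386574636719355))
```

send_rows([
  [1,0,-2,2,-1],
  [1,0,-4,2,-2],
  [1,0,-4,0.5,-2],
  [1,0,-4,0,-2],
  [1,0,-4,0,-2],
  [1,0,-4,0,-2],
  [1,0,-3.5,0,-2],
  [1,0,-2.8,0,0],
])

```text
time: 5.6
tcp_pos: [0.4499, -0.2973, 0.2273]
tool_rot: [[0.998, -0.062, 0.0], [-0.062, -0.998, -0.001], [0.0, 0.001, -1.0]]
force: [0.8, 0.4, -1.4]
opening: 0.273
gripper_force: 59.2
```

send_rows([
  [1,0,0,0,0],
  [1,0,0,-0.8,0],
  [1,0,0,-0.8,0],
  [1,0,0,-0.5,0],
  [1,0,0,0,0],
  [1,0,0,0,0],
  [1,0,0,0,0],
  [1,0,0,0,0],
])

```text
time: 6.4
tcp_pos: [0.4508, -0.2946, 0.2066]
tool_rot: [[0.998, -0.059, 0.001], [-0.059, -0.998, -0.0], [0.001, 0.0, -1.0]]
force: [0.7, 0.6, -1.5]
opening: 0.274
gripper_force: 59.4
```

Run:
```python
from h import *
np.set_printoptions(precision=4,suppress=True)
o=bot.get_obs();print(o["time"],o["tcp_pos"],o["force"],o["tool_rot"][:2,0])
F={}
for n in P:
    f=bot.grab_frame(n);F[n]=f;cv2.imwrite(f"pics/{n}3.png",f[:,:,::-1])
a=cv2.resize(F["scene"][210:310,350:450],(400,400),interpolation=cv2.INTER_CUBIC)
b=cv2.resize(F["top"][220:320,340:440],(400,400),interpolation=cv2.INTER_CUBIC)
cv2.imwrite("pics/c5.png",np.hstack([a,b])[:,:,::-1])
```

```text
6.4 [ 0.4508 -0.2946  0.2066] [ 0.6727  0.626  -1.5207] [ 0.9982 -0.0594]
```

View pics/c5.png

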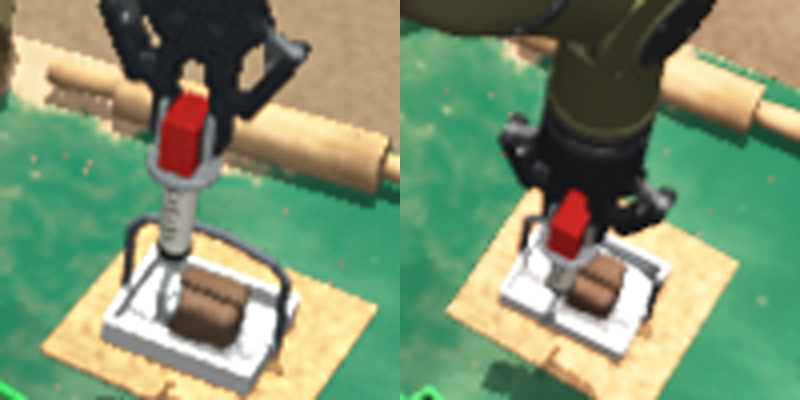

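c5 shows the scale upright on the -x side of the bail, with its collar at (186,166) and end cap bottom at (172,256) in the scene half. I check the scale's axis against the TCP.

Run:
```python
from h import *
np.set_printoptions(precision=4,suppress=True)
S=lambda x,y:(350+(x-1.5)/4,210+(y-1.5)/4);T=lambda x,y:(340+(x-401.5)/4,220+(y-1.5)/4)
o=.2066-.0126
print("collar S",onz("scene",S(186,168),o+.003),"T",onz("top",T(571,247),o+.003))
print("cap S",onz("scene",S(172,254),o-.070));print("cap T",onz("top",T(560,288),o-.07))
print("bail S",[onz("scene",S(*p),.094)[:2] for p in((195,227),(207,230),(225,237))])
```

```text
collar S [ 0.4423 -0.297   0.197 ] T [ 0.4416 -0.2985  0.197 ]
cap S [ 0.4416 -0.2945  0.124 ]
cap T [ 0.4425 -0.2967  0.124 ]
bail S [array([ 0.5065, -0.2883]), array([ 0.5074, -0.2966]), array([ 0.5064, -0.31  ])]
```

send_rows([
  [1,0,-0.4,0.2,0],
  [1,1,0,0,0],
  [1,1,0,0,0],
  [1,1,0,0,0],
  [1,1,0,0,0],
  [1,0.8,0,0,0],
  [1,0.7,0,0,0],
  [1,0.7,0,0,0],
])

```text
time: 7.3
tcp_pos: [0.513, -0.2986, 0.2082]
tool_rot: [[0.998, -0.059, -0.0], [-0.059, -0.998, -0.0], [-0.0, 0.0, -1.0]]
force: [-0.1, 0.1, -1.9]
opening: 0.272
gripper_force: 59.4
```

send_rows([
  [1,0,0,0,0],
  [1,0,0,0,0],
  [1,0,0,0,0],
])

```text
time: 7.6
tcp_pos: [0.5119, -0.2988, 0.2083]
tool_rot: [[0.998, -0.06, -0.001], [-0.06, -0.998, -0.0], [-0.001, 0.0, -1.0]]
force: [-0.1, -0.8, -1.3]
opening: 0.272
gripper_force: 59.4
```

Run:
```python
from h import *
np.set_printoptions(precision=4,suppress=True)
o=bot.get_obs();print(o["time"],o["tcp_pos"],o["force"])
F={}
for n in P:
    f=bot.grab_frame(n);F[n]=f;cv2.imwrite(f"pics/{n}4.png",f[:,:,::-1])
a=cv2.resize(F["scene"][225:300,375:435],(480,600),interpolation=cv2.INTER_CUBIC)
cv2.imwrite("pics/c6.png",a[:,:,::-1])
```

```text
7.6 [ 0.5119 -0.2988  0.2083] [-0.0894 -0.8076 -1.3469]
```

View pics/c6.png

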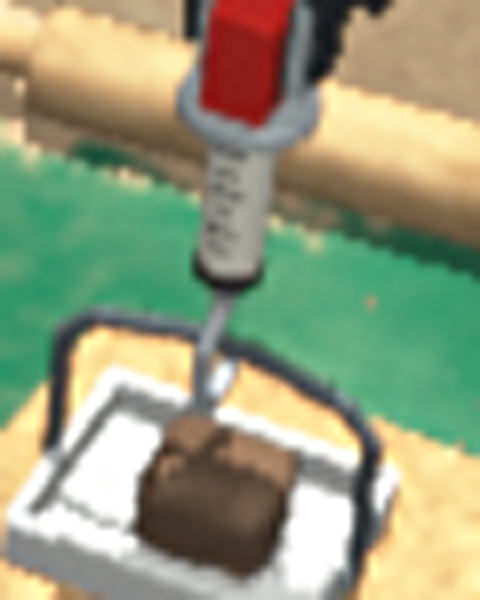

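c6 shows the hook's back at (205,360) in front of the bail bar and its tip at (225,375) behind it, so the bar is over the seat. I raise slowly and watch the force.

send_rows([
  [1,0,0,0.4,0],
  [1,0,0,0.4,0],
  [1,0,0,0.4,0],
  [1,0,0,0.4,0],
  [1,0,0,0.4,0],
  [1,0,0,0.4,0],
  [1,0,0,0.4,0],
  [1,0,0,0.4,0],
])

```text
time: 8.5
tcp_pos: [0.5123, -0.2986, 0.2405]
tool_rot: [[0.998, -0.06, -0.0], [-0.06, -0.998, 0.0], [-0.0, -0.0, -1.0]]
force: [0.4, 0.6, -2.6]
opening: 0.274
gripper_force: 59.4
```

send_rows([
  [1,0,0,0.2,0],
  [1,0,0,0.2,0],
  [1,0,0,0.2,0],
  [1,0,0,0.2,0],
  [1,0,0,0.2,0],
  [1,0,0,0,0],
  [1,0,0,0,0],
  [1,0,0,0,0],
])

```text
time: 9.3
tcp_pos: [0.5124, -0.2986, 0.2502]
tool_rot: [[0.998, -0.06, -0.0], [-0.06, -0.998, 0.0], [-0.0, -0.0, -1.0]]
force: [0.2, -0.2, -4.2]
opening: 0.277
gripper_force: 59.1
```

```bash
cat > bh.py <<'E'
from h import *
# carrier rise: track patches of tray between reference scene4 and now, in both views
def rise(show=True):
    out=[]
    for n,(x,y,w,hh) in(("scene",(375,268,50,42)),("top",(360,268,55,48))):
        f=bot.grab_frame(n);r=cv2.imread(f"pics/{n}4.png")
        B=lambda g:((g.min(2)>165)&(g.max(2).astype(int)-g.min(2)<30)).astype(np.uint8)
        c=lambda g:cv2.moments(B(g)[y:y+hh,x:x+w],True)
        a,b=c(r),c(f[:,:,::-1]);out.append((n,a["m00"],b["m00"],round(a["m10"]/a["m00"]-b["m10"]/b["m00"],2),round(a["m01"]/a["m00"]-b["m01"]/b["m00"],2)))
    return out
if __name__=="__main__":
    np.set_printoptions(precision=4,suppress=True)
    o=bot.get_obs();print(o["time"],o["tcp_pos"],o["force"]);print(rise())
    p=np.array([.508,-.3,.02]);print("px/cm",[(proj(n,p)-proj(n,p+[0,0,.01])).round(2) for n in P])
E
python3 bh.py
```

```text
9.3 [ 0.5124 -0.2986  0.2502] [ 0.2447 -0.1736 -4.201 ]
[('scene', 466.0, 468.0, 0.16, -0.09), ('top', 532.0, 539.0, -0.08, 0.11)]
px/cm [array([-0.34,  2.63]), array([-0.32,  1.35])]
```

send_rows([
  [1,0,0,0.2,0],
  [1,0,0,0.2,0],
  [1,0,0,0.2,0],
  [1,0,0,0.2,0],
  [1,0,0,0.2,0],
  [1,0,0,0,0],
  [1,0,0,0,0],
  [1,0,0,0,0],
])

```text
time: 10.2
tcp_pos: [0.5124, -0.2986, 0.2602]
tool_rot: [[0.998, -0.06, -0.0], [-0.06, -0.998, 0.0], [-0.0, -0.0, -1.0]]
force: [-0.2, 0.4, -4.5]
opening: 0.271
gripper_force: 59.0
```

```bash
python3 bh.py
```

```text
10.2 [ 0.5124 -0.2986  0.2602] [-0.2482  0.3665 -4.4941]
[('scene', 466.0, 469.0, 0.15, -0.13), ('top', 532.0, 539.0, -0.08, 0.06)]
px/cm [array([-0.34,  2.63]), array([-0.32,  1.35])]
```

send_rows([
  [1,0,0,0.2,0],
  [1,0,0,0.2,0],
  [1,0,0,0.2,0],
  [1,0,0,0.2,0],
  [1,0,0,0.2,0],
  [1,0,0,0,0],
  [1,0,0,0,0],
  [1,0,0,0,0],
])

```text
time: 11.1
tcp_pos: [0.5127, -0.2986, 0.2703]
tool_rot: [[0.998, -0.059, 0.0], [-0.059, -0.998, -0.0], [0.0, 0.0, -1.0]]
force: [-0.8, 0.6, -5.6]
opening: 0.273
gripper_force: 58.9
```

```bash
python3 bh.py
```

```text
11.1 [ 0.5127 -0.2986  0.2703] [-0.836   0.5633 -5.5708]
[('scene', 466.0, 466.0, 0.21, 0.06), ('top', 532.0, 555.0, -0.24, 0.47)]
px/cm [array([-0.34,  2.63]), array([-0.32,  1.35])]
```

send_rows([
  [1,0,0,0.1,0],
  [1,0,0,0.1,0],
  [1,0,0,0.1,0],
  [1,0,0,0.1,0],
  [1,0,0,0.1,0],
  [1,0,0,0,0],
  [1,0,0,0,0],
  [1,0,0,0,0],
])

```text
time: 12.0
tcp_pos: [0.5126, -0.2986, 0.2753]
tool_rot: [[0.998, -0.06, 0.0], [-0.06, -0.998, -0.0], [0.0, 0.0, -1.0]]
force: [0.0, -0.8, -6.2]
opening: 0.27
gripper_force: 58.9
```

```bash
python3 bh.py
```

```text
12.0 [ 0.5126 -0.2986  0.2753] [ 0.0017 -0.7538 -6.1523]
[('scene', 466.0, 469.0, 0.25, -0.0), ('top', 532.0, 556.0, -0.25, 0.45)]
px/cm [array([-0.34,  2.63]), array([-0.32,  1.35])]
```

send_rows([
  [1,0,0,0.1,0],
  [1,0,0,0.1,0],
  [1,0,0,0.1,0],
  [1,0,0,0.1,0],
  [1,0,0,0.1,0],
  [1,0,0,0,0],
  [1,0,0,0,0],
  [1,0,0,0,0],
])

```text
time: 12.9
tcp_pos: [0.5125, -0.2987, 0.2803]
tool_rot: [[0.998, -0.06, 0.0], [-0.06, -0.998, -0.0], [0.0, 0.0, -1.0]]
force: [-0.7, 0.1, -6.3]
opening: 0.271
gripper_force: 58.9
```

```bash
python3 bh.py
python3 - <<'E'
from h import *
f=bot.grab_frame("scene");cv2.imwrite("pics/scene5.png",f[:,:,::-1])
r=cv2.imread("pics/scene4.png")[:,:,::-1]
c=lambda g:cv2.resize(g[215:315,365:440],(375,500),interpolation=cv2.INTER_CUBIC)
cv2.imwrite("pics/c7.png",np.hstack([c(r),c(f)])[:,:,::-1])
E
```

```text
12.9 [ 0.5125 -0.2987  0.2803] [-0.7228  0.1337 -6.2791]
[('scene', 466.0, 471.0, 0.08, 0.04), ('top', 532.0, 554.0, -0.23, 0.44)]
px/cm [array([-0.34,  2.63]), array([-0.32,  1.35])]
```

View pics/c7.png

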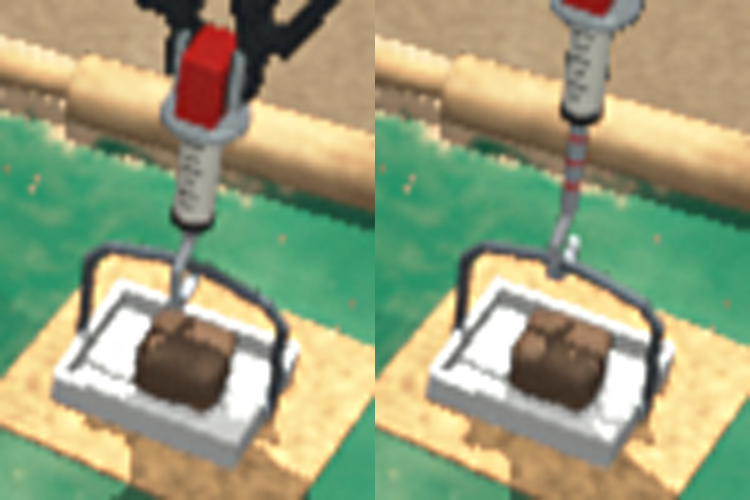

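c7 shows the bar seated in the hook (right half, (562,265)) and the spring stretched. The carrier is still on the mat, so I keep raising.

send_rows([
  [1,0,0,0.1,0],
  [1,0,0,0.2,0],
  [1,0,0,0.2,0],
  [1,0,0,0.2,0],
  [1,0,0,0.1,0],
  [1,0,0,0,0],
  [1,0,0,0,0],
  [1,0,0,0,0],
])

```text
time: 13.85
tcp_pos: [0.5125, -0.2986, 0.2882]
tool_rot: [[0.998, -0.06, -0.0], [-0.06, -0.998, 0.0], [-0.0, -0.0, -1.0]]
force: [-0.7, 0.3, -6.7]
opening: 0.275
gripper_force: 59.0
```

```bash
python3 bh.py
```

```text
13.85 [ 0.5125 -0.2986  0.2882] [-0.6915  0.3297 -6.6933]
[('scene', 466.0, 472.0, 0.43, 0.23), ('top', 532.0, 555.0, -0.02, 0.56)]
px/cm [array([-0.34,  2.63]), array([-0.32,  1.35])]
```

send_rows([
  [1,0,0,0.1,0],
  [1,0,0,0.2,0],
  [1,0,0,0.2,0],
  [1,0,0,0.2,0],
  [1,0,0,0.1,0],
  [1,0,0,0,0],
  [1,0,0,0,0],
  [1,0,0,0,0],
])

```text
time: 14.75
tcp_pos: [0.5124, -0.2987, 0.2962]
tool_rot: [[0.998, -0.06, -0.0], [-0.06, -0.998, -0.0], [-0.0, 0.0, -1.0]]
force: [0.1, -0.3, -8.1]
opening: 0.271
gripper_force: 59.0
```

```bash
python3 bh.py
```

```text
14.75 [ 0.5124 -0.2987  0.2962] [ 0.0729 -0.3057 -8.0965]
[('scene', 466.0, 504.0, 1.65, 2.09), ('top', 532.0, 559.0, 1.22, 1.86)]
px/cm [array([-0.34,  2.63]), array([-0.32,  1.35])]
```

```bash
cat >> bh.py <<'E'
    r=rise();J=np.vstack([np.array([proj(n,p+e)-proj(n,p) for e in np.eye(3)*.01]).T for n in P])
    s=-np.array([r[0][3]-.15,r[0][4],r[1][3]+.23,r[1][4]-.45]);d=np.linalg.lstsq(J,s,rcond=None);print("disp mm",d[0]*10,d[1])
E
python3 bh.py
```

```text
14.85 [ 0.5124 -0.2986  0.2962] [ 0.2171  0.1071 -6.144 ]
[('scene', 466.0, 507.0, 1.67, 2.18), ('top', 532.0, 556.0, 1.44, 1.97)]
px/cm [array([-0.34,  2.63]), array([-0.32,  1.35])]
disp mm [-0.4444  5.8081  6.8027] [0.0277]
```

send_rows([
  [1,0,0,0,0],
  [1,0,0,0,0],
])

```text
time: 15.25
tcp_pos: [0.5125, -0.2987, 0.2963]
tool_rot: [[0.998, -0.06, -0.0], [-0.06, -0.998, -0.0], [0.0, 0.0, -1.0]]
force: [-0.2, -0.8, -7.0]
opening: 0.276
gripper_force: 59.0
```

```bash
python3 bh.py
```

```text
15.25 [ 0.5125 -0.2987  0.2963] [-0.244  -0.8264 -6.9972]
[('scene', 466.0, 504.0, 1.76, 2.26), ('top', 532.0, 554.0, 1.47, 2.03)]
px/cm [array([-0.34,  2.63]), array([-0.32,  1.35])]
disp mm [-0.1048  5.8989  6.2624] [0.0884]
```

send_rows([
  [1,0,0,0.1,0],
  [1,0,0,0.1,0],
  [1,0,0,0.1,0],
  [1,0,0,0.1,0],
  [1,0,0,0.1,0],
  [1,0,0,0.1,0],
  [1,0,0,0,0],
  [1,0,0,0,0],
])

```text
time: 16.25
tcp_pos: [0.5125, -0.2987, 0.3023]
tool_rot: [[0.998, -0.06, 0.0], [-0.06, -0.998, -0.0], [0.0, 0.0, -1.0]]
force: [-0.0, -0.4, -7.0]
opening: 0.27
gripper_force: 59.0
```

```bash
python3 bh.py
```

```text
16.25 [ 0.5125 -0.2987  0.3023] [-0.02   -0.3592 -6.9624]
[('scene', 466.0, 490.0, 1.27, 3.59), ('top', 532.0, 571.0, 1.02, 2.92)]
px/cm [array([-0.34,  2.63]), array([-0.32,  1.35])]
disp mm [2.0542 5.8425 8.6607] [0.022]
```

send_rows([
  [1,0,0,0,0],
  [1,0,0,0,0],
  [1,0,0,0,0],
  [1,0,0,0,0],
  [1,0,0,0,0],
  [1,0,0,0,0],
  [1,0,0,0,0],
  [1,0,0,0,0],
])

```text
time: 17.25
tcp_pos: [0.5125, -0.2987, 0.3023]
tool_rot: [[0.998, -0.06, 0.0], [-0.06, -0.998, -0.0], [0.0, 0.0, -1.0]]
force: [-0.6, -0.8, -6.5]
opening: 0.274
gripper_force: 59.0
```

```bash
python3 bh.py
```

```text
17.25 [ 0.5125 -0.2987  0.3023] [-0.6137 -0.8208 -6.5278]
[('scene', 466.0, 492.0, 1.35, 3.49), ('top', 532.0, 569.0, 1.01, 2.9)]
px/cm [array([-0.34,  2.63]), array([-0.32,  1.35])]
disp mm [2.1279 5.7358 9.0336] [0.0522]
```

send_rows([
  [1,0,0,0,0],
  [1,0,0,0,0],
  [1,0,0,0,0],
  [1,0,0,0,0],
  [1,0,0,0,0],
  [1,0,0,0,0],
  [1,0,0,0,0],
  [1,0,0,0,0],
])

```text
time: 18.25
tcp_pos: [0.5125, -0.2987, 0.3023]
tool_rot: [[0.998, -0.06, -0.0], [-0.06, -0.998, -0.0], [0.0, 0.0, -1.0]]
force: [0.4, -0.2, -7.8]
opening: 0.276
gripper_force: 59.0
```

send_rows([
  [1,0,0,0,0],
  [1,0,0,0,0],
  [1,0,0,0,0],
  [1,0,0,0,0],
  [1,0,0,0,0],
  [1,0,0,0,0],
  [1,0,0,0,0],
  [1,0,0,0,0],
])

```text
time: 19.05
tcp_pos: [0.5125, -0.2986, 0.3023]
tool_rot: [[0.998, -0.06, 0.0], [-0.06, -0.998, -0.0], [0.0, 0.0, -1.0]]
force: [0.2, -0.1, -6.5]
opening: 0.271
gripper_force: 59.0
```

```bash
python3 bh.py
python3 - <<'E'
from h import *
f=bot.grab_frame("scene");cv2.imwrite("pics/scene6.png",f[:,:,::-1])
g=bot.grab_frame("top")
c=lambda g,y,x:cv2.resize(g[y:y+75,x:x+50],(400,600),interpolation=cv2.INTER_CUBIC)
cv2.imwrite("pics/c8.png",np.hstack([c(f,240,375),c(g,240,360)])[:,:,::-1])
E
```

```text
19.05 [ 0.5125 -0.2986  0.3023] [ 0.1916 -0.0993 -6.4851]
[('scene', 466.0, 490.0, 1.36, 3.52), ('top', 532.0, 569.0, 1.01, 2.9)]
px/cm [array([-0.34,  2.63]), array([-0.32,  1.35])]
disp mm [2.2636 5.8626 8.8692] [0.076]
```

View pics/c8.png

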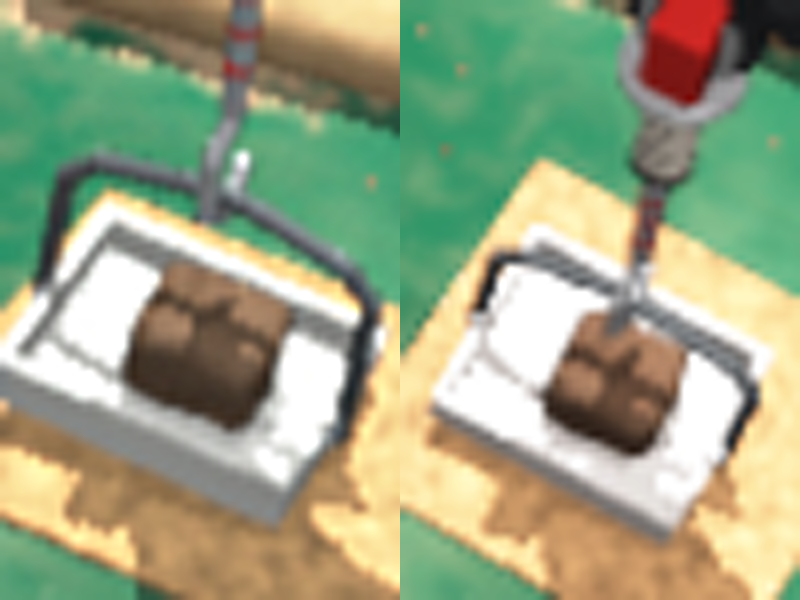

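c8 shows the bar firmly in the hook ((215,190) in the scene half) and the carrier hanging with its shadow detached from the tray, and the clay inside. The rise is about 9–13 mm. I add 2 mm of margin and hold for another 2 s.

send_rows([
  [1,0,0,0.1,0],
  [1,0,0,0.1,0],
  [1,0,0,0,0],
  [1,0,0,0,0],
  [1,0,0,0,0],
  [1,0,0,0,0],
  [1,0,0,0,0],
  [1,0,0,0,0],
])

```text
time: 20.15
tcp_pos: [0.5125, -0.2986, 0.3043]
tool_rot: [[0.998, -0.06, -0.0], [-0.06, -0.998, -0.0], [-0.0, 0.0, -1.0]]
force: [-0.6, -0.0, -7.4]
opening: 0.271
gripper_force: 59.0
```

send_rows([
  [1,0,0,0,0],
  [1,0,0,0,0],
  [1,0,0,0,0],
  [1,0,0,0,0],
  [1,0,0,0,0],
  [1,0,0,0,0],
  [1,0,0,0,0],
  [1,0,0,0,0],
])

```text
time: 20.95
tcp_pos: [0.5125, -0.2987, 0.3043]
tool_rot: [[0.998, -0.06, -0.0], [-0.06, -0.998, -0.0], [-0.0, 0.0, -1.0]]
force: [0.3, 0.6, -7.8]
opening: 0.277
gripper_force: 59.0
```

send_rows([
  [1,0,0,0,0],
  [1,0,0,0,0],
  [1,0,0,0,0],
  [1,0,0,0,0],
  [1,0,0,0,0],
  [1,0,0,0,0],
  [1,0,0,0,0],
  [1,0,0,0,0],
])

```text
time: 21.75
tcp_pos: [0.5125, -0.2987, 0.3043]
tool_rot: [[0.998, -0.06, 0.0], [-0.06, -0.998, -0.0], [0.0, 0.0, -1.0]]
force: [0.3, -1.1, -6.5]
opening: 0.272
gripper_force: 59.0
```

```bash
python3 bh.py
```

```text
21.75 [ 0.5125 -0.2987  0.3043] [ 0.3284 -1.1242 -6.4912]
[('scene', 466.0, 486.0, 1.31, 3.95), ('top', 532.0, 559.0, 0.91, 3.07)]
px/cm [array([-0.34,  2.63]), array([-0.32,  1.35])]
disp mm [ 1.5692  5.5454 11.1407] [0.0315]
```

send_rows([
  [1,0,-0.1,0,0],
  [1,0.1,-0.1,0,0],
  [1,0.1,-0.1,0,0],
  [1,0.1,-0.1,0,0],
  [1,0,-0.1,0,0],
  [1,0,-0.1,0,0],
  [1,0,-0.1,0,0],
  [1,0,-0.1,0,0],
])

```text
time: 22.75
tcp_pos: [0.5154, -0.3068, 0.3043]
tool_rot: [[0.998, -0.06, -0.0], [-0.06, -0.998, -0.0], [-0.0, 0.0, -1.0]]
force: [0.2, 0.2, -7.2]
opening: 0.277
gripper_force: 59.0
```

send_rows([
  [1,0,0,0,0],
  [1,0,0,0,0],
  [1,0,0,0,0],
  [1,0,0,0,0],
  [1,0,0,-0.1,0],
  [1,0,0,-0.1,0],
  [1,0,0,-0.1,0],
  [1,0,0,-0.1,0],
])

```text
time: 23.55
tcp_pos: [0.5155, -0.3066, 0.3002]
tool_rot: [[0.998, -0.06, -0.0], [-0.06, -0.998, 0.0], [-0.0, -0.0, -1.0]]
force: [-0.2, 0.6, -6.3]
opening: 0.274
gripper_force: 59.0
```

send_rows([
  [1,0,0,-0.1,0],
  [1,0,0,-0.1,0],
  [1,0,0,-0.1,0],
  [1,0,0,-0.1,0],
  [1,0,0,-0.1,0],
  [1,0,0,-0.1,0],
  [1,0,0,-0.1,0],
  [1,0,0,-0.1,0],
])

```text
time: 24.35
tcp_pos: [0.5156, -0.3066, 0.2923]
tool_rot: [[0.998, -0.059, 0.0], [-0.059, -0.998, -0.0], [0.0, 0.0, -1.0]]
force: [0.1, 0.2, -6.5]
opening: 0.271
gripper_force: 59.0
```

send_rows([
  [1,0,0,-0.1,0],
  [1,0,0,-0.1,0],
  [1,0,0,-0.2,0],
  [1,0,0,-0.2,0],
  [1,0,0,-0.2,0],
  [1,0,0,-0.3,0],
  [1,0,0,-0.3,0],
  [1,0,0,0,0],
])

```text
time: 25.15
tcp_pos: [0.5155, -0.3064, 0.2779]
tool_rot: [[0.998, -0.059, -0.0], [-0.059, -0.998, 0.001], [-0.0, -0.001, -1.0]]
force: [-0.2, 0.6, -4.8]
opening: 0.275
gripper_force: 59.2
```

```bash
python3 bh.py
```

```text
25.15 [ 0.5155 -0.3064  0.2779] [-0.1752  0.6446 -4.7757]
[('scene', 466.0, 491.0, -1.03, 1.85), ('top', 532.0, 564.0, -1.53, 1.67)]
px/cm [array([-0.34,  2.63]), array([-0.32,  1.35])]
disp mm [ 3.1163 -2.0889  5.6357] [0.0778]
```

send_rows([
  [1,0,0,-0.4,0],
  [1,0,0,-0.5,0],
  [1,0,0,-0.6,0],
  [1,0,0,-0.6,0],
  [1,0,0,-0.6,0],
  [1,0,0,-0.6,0],
  [1,0,0,-0.6,0],
  [1,0,0,-0.5,0],
])

```text
time: 26.15
tcp_pos: [0.5156, -0.3074, 0.2341]
tool_rot: [[0.998, -0.06, 0.001], [-0.06, -0.998, -0.001], [0.001, 0.001, -1.0]]
force: [0.9, -0.4, -2.4]
opening: 0.274
gripper_force: 59.7
```

send_rows([
  [1,0,0,-0.5,0],
  [1,0,0,-0.5,0],
  [1,0,0,-0.5,0],
  [1,0,0,-0.5,0],
  [1,0,0,-0.5,0],
  [1,0,0,0,0],
  [1,0,0,0,0],
  [1,0,0,0,0],
])

```text
time: 26.95
tcp_pos: [0.5157, -0.3067, 0.2096]
tool_rot: [[0.998, -0.06, 0.001], [-0.06, -0.998, -0.0], [0.001, 0.0, -1.0]]
force: [-0.1, 0.0, -1.4]
opening: 0.269
gripper_force: 59.8
```

```bash
python3 bh.py
python3 - <<'E'
from h import *
for n in P:cv2.imwrite(f"pics/{n}7.png",bot.grab_frame(n)[:,:,::-1])
f=cv2.imread("pics/scene7.png")[258:312,365:432].astype(int)
# ascii of scene: W tray white, # dark bail/cap, s grey steel, c clay
for r in f:
    print("".join("W" if p.min()>165 and p.max()-p.min()<30 else "#" if p.max()<95 and p[0]>=p[2]-3 else "s" if p.max()-p.min()<28 else "c" if p[2]<150 and p[2]>p[0]+15 and p[2]>p[1] else "." for p in r))
E
```

```text
26.95 [ 0.5157 -0.3067  0.2096] [-0.1281  0.0083 -1.3566]
[('scene', 466.0, 462.0, -1.09, 0.91), ('top', 532.0, 534.0, -1.03, 1.2)]
px/cm [array([-0.34,  2.63]), array([-0.32,  1.35])]
disp mm [ 3.3291 -1.9406  1.4012] [0.0561]
.....................................#ssssssss....................#
......................................#ssssss#.....................
.......................................######......................
........................................###........................
........................................sss........................
......................#ssssss...........ss.........................
....................s##ss##ssssssss.....ss.........................
...................##c......cs###sssssssss.........................
..................##c............###ssssss.........................
..................##c................ssss##........................
..................##c.................ss#####......................
..................##c................sss.s####s....................
..................##.....WWW..........ssWWs#####........
[... 2099 characters left out ...]
WWWss...............
.................................csssssssssssssWWsss...............
.......c............................sssssssssssssss................
.........c............................csssssssssssc................
...........c............................csssssssss.................
...........................................csssss..................
................c.............................sscc.................
.................................................c.................
....................c..............................................
...................................................................
..............................................................c....
```

send_rows([
  [1,0,0,0,0],
  [1,-0.5,0,0,0],
  [1,-1,0,0,0],
  [1,-1,0,0,0],
  [1,-1,0,0,0],
  [1,-1.2,0,0,0],
  [1,-1.2,0,0,0],
  [1,-1,0,0,0],
])

```text
time: 28.05
tcp_pos: [0.445, -0.3068, 0.2094]
tool_rot: [[0.998, -0.06, -0.001], [-0.06, -0.998, -0.0], [-0.001, 0.0, -1.0]]
force: [-0.4, 0.9, -1.6]
opening: 0.268
gripper_force: 59.8
```

send_rows([
  [1,0,0,0,0],
  [1,0,0,0,0],
  [1,0,0,0,0],
])

```text
time: 28.35
tcp_pos: [0.4474, -0.3066, 0.2094]
tool_rot: [[0.998, -0.059, 0.001], [-0.059, -0.998, -0.0], [0.001, 0.0, -1.0]]
force: [0.0, 0.2, -0.7]
opening: 0.28
gripper_force: 59.8
```

```bash
python3 bh.py
```

```text
28.35 [ 0.4474 -0.3066  0.2094] [ 0.0357  0.2354 -0.6959]
[('scene', 466.0, 485.0, -0.95, -0.37), ('top', 532.0, 441.0, -1.55, -1.88)]
px/cm [array([-0.34,  2.63]), array([-0.32,  1.35])]
disp mm [-11.8812  -7.6025  11.3469] [0.1036]
```

send_rows([
  [1,0,0,1.5,0],
  [1,0,2,1.3,0],
  [1,0,4,0,2],
  [1,0,4,0,2],
  [1,0,4,0,2],
  [1,0.1,4,0,2],
  [1,0,4,0,2],
  [1,0,4,0,2],
])

```text
time: 29.35
tcp_pos: [0.4477, -0.0449, 0.2375]
tool_rot: [[0.989, 0.151, 0.001], [0.151, -0.989, 0.0], [0.001, 0.0, -1.0]]
force: [1.1, 0.2, -1.6]
opening: 0.266
gripper_force: 59.8
```

send_rows([
  [1,0,3.5,0,1],
  [1,0,0,-1.5,0],
  [1,0,0,-2,0],
  [1,0,0,-2,0],
  [1,0,0,0,0],
  [1,0,0,0,0],
  [1,0,0,0,0],
])

```text
time: 30.05
tcp_pos: [0.4483, -0.0116, 0.1831]
tool_rot: [[0.986, 0.166, 0.002], [0.166, -0.986, 0.0], [0.002, 0.0, -1.0]]
force: [0.3, 0.4, -1.3]
opening: 0.267
gripper_force: 59.7
```

```bash
python3 bh.py
python3 - <<'E'
from h import *
np.set_printoptions(precision=4,suppress=True)
o=bot.get_obs();print(o["tool_rot"][:2,0])
F={n:bot.grab_frame(n) for n in P}
r={n:red(n,F[n]) for n in P};print([x[:2] for x in r.values()],tri(r["scene"][0],r["top"][0]))
E
```

```text
30.05 [ 0.4483 -0.0116  0.1831] [ 0.3297  0.4335 -1.2919]
[('scene', 466.0, 483.0, -1.01, 0.29), ('top', 532.0, 556.0, -1.34, 0.93)]
px/cm [array([-0.34,  2.63]), array([-0.32,  1.35])]
disp mm [ 3.6125 -2.2724 -0.8893] [0.0052]
[0.9861 0.1662]
[(array([295.9658, 219.4178]), array([292, 210,   9,  20, 146], dtype=int32)), (array([296.0595, 242.0238]), array([293, 235,   8,  14,  84], dtype=int32))] (array([ 0.4456, -0.0077,  0.1951]), np.float64(0.0003455291861389698))
```

Run:
```python
from h import *
np.set_printoptions(precision=2,suppress=True)
now={n:bot.grab_frame(n)[:,:,::-1] for n in P}
for n in P: cv2.imwrite(f"pics/{n}9.png",now[n])
def go(n,f,tcp,c,s,tag):
    ax=np.array(tcp)+np.array([-.007*c,-.007*s,-.0126])
    pc=proj(n,ax+[0,0,-.063]);pt=proj(n,ax+[0,0,-.03]);pr=proj(n,ax+[0,0,.027]);print(tag,n,"pred cap",pc,"tube",pt,"grip",pr,"red-pred",red(n,f[:,:,::-1].copy())[0]-pr)
    x,y=int(pc[0])-9,int(pc[1])-22
    for r in f[y:y+30,x:x+19].astype(int):print("".join("#" if p.max()<95 else "W" if p.min()>125 and p.max()-p.min()<40 else "s" if p.max()-p.min()<40 else "." for p in r))
    print("origin",x,y)
go("scene",cv2.imread("pics/scene3.png"),[.4508,-.2946,.2066],.998,-.059,"before")
go("scene",now["scene"],[.4483,-.0116,.1831],.986,.166,"now")
for n,i,t,c,s in(("top",3,[.4508,-.2946,.2066],.998,-.059),("top",9,[.4483,-.0116,.1831],.986,.166)):
    f=cv2.imread(f"pics/{n}{i}.png");ax=np.array(t)+np.array([-.007*c,-.007*s,.0144]);print(i,red(n,f[:,:,::-1].copy())[:2],proj(n,ax))
```

```text
before scene pred cap [393.05 270.56] tube [394.16 260.89] grip [396.15 243.53] red-pred [-0.99 -0.62]
...WWs.........##ss
...WWs.........##ss
...WW..........#sWs
...WW...........WWW
...sWWs........sWWW
...ssWWWWs....sWWWW
....ssWWWWWs..WWWWW
.....sssWWWWWWWWWWs
.......ssssWWWWWWss
.......s##sWsWss...
.......WsWsWWWWs...
.......WWWWWWWWs...
.......WssWWWWW....
.......sWWWWWWW....
......ssssWWWWW....
..ssW.sWWWWWWWW....
ssssssssWWWWWWW....
###ss#sWsWWWWWWs...
#s....ssWWWWWWssssW
s.....ssssWWWWs#sss
......WWWWWWWW...s#
......WssWWWWW.....
......sWWWWWWW.....
....WssWWWWWWs.....
...WWW#sWWWWs......
...WWW###ss##......
..WWWs######sWWW...
.WWWWsss###sWWWWWW.
WWWWsWWWsssWWWWWWWW
WWWsWWWWWssWs....WW
origin 384 248
now scene pred cap [297.54 246.03] tube [297.31 236.72] grip [296.89 220.05] red-pred [-0.99 -0.36]
..W.........##ss##.
.WW.........##ssss.
.WW..........sWsWWs
.WWs.........sWWWWs
.WWs.........WWWWWs
.sWWss......sWWWWs.
..ssWWWWWsssWWWWss.
.s.ssWWWWWWWWWWsssW
....ssssWWWWWsssWWW
......sssWWWWssWWWW
......WWsssWWsWWWWW
......WWWWWWWsWWWWs
......WWsWWWWsWWWWs
......WWWWWWWssssss
......WsssWWWssssss
......WsWWWWWssWWss
......WsWWWWWssWWWW
......WWsWWWWWWWWWW
......WWWWWWWWWWWWW
......ssssWWWssWWWW
......sWWWWWWssWWWW
......sWssWWWssWWWW
......sWWWWWWssWWWW
......#WWWWWW##WWWW
......##ssss##sWWWs
....sss#######sWWW#
....ssss####ssWWWs#
....sssWssssWWWWW##
...WssssWWssWWWWs##
..WWWWWWWWWsWWWW###
origin 288 224
3 (array([382.02, 275.09]), array([378, 268,   9,  15,  99], dtype=int32)) [382.13 276.47]
9 (array([296.08, 242.28]), array([293, 235,   8,  16,  87], dtype=int32)) [296.8  243.34]
```

No slip or tilt. The projected and measured grip and cap agree between the before and after pictures. I insert the scale into the fork along the reverse path.

send_rows([
  [1,2,0.32,0,0],
  [1,2,0.32,0,0],
  [1,2,0.32,0,0],
  [1,2,0.33,0,0],
  [1,1.25,0.21,0,0],
  [1,1,0.16,0,0],
  [1,0,0,0,0],
  [1,0,0,0,0],
])

```text
time: 31.25
tcp_pos: [0.5492, 0.0047, 0.1821]
tool_rot: [[0.986, 0.166, -0.001], [0.166, -0.986, -0.0], [-0.001, 0.0, -1.0]]
force: [0.4, -1.0, -1.2]
opening: 0.274
gripper_force: 59.7
```

send_rows([
  [1,0,0,0,0],
  [1,0,0,0,0],
  [1,0,0,0,0],
])

```text
time: 31.55
tcp_pos: [0.5496, 0.0048, 0.1824]
tool_rot: [[0.986, 0.166, -0.0], [0.166, -0.986, -0.0], [-0.0, 0.0, -1.0]]
force: [-0.2, 0.5, -1.4]
opening: 0.271
gripper_force: 59.7
```

send_rows([
  [1,0.1,0,-0.4,0],
  [1,0,0,-0.4,0],
  [1,0,0,-0.3,0],
  [1,0,0,-0.2,0],
  [1,0,0,-0.1,0],
  [1,0,0,0,0],
  [1,0,0,0,0],
  [1,0,0,0,0],
])

```text
time: 32.35
tcp_pos: [0.5511, 0.0049, 0.1685]
tool_rot: [[0.986, 0.166, 0.0], [0.166, -0.986, -0.0], [0.0, 0.0, -1.0]]
force: [-0.4, 0.3, -1.6]
opening: 0.274
gripper_force: 59.7
```

Run:
```python
from h import *
o=bot.get_obs();print(o["time"],o["tcp_pos"],o["force"])
for n in P:print(n,red(n,bot.grab_frame(n))[:2])
```

```text
32.35 [0.55111632 0.00493819 0.1684516 ] [-0.35480132  0.32137185 -1.55770627]
scene (array([308.50819672, 202.81147541]), array([305, 195,   9,  17, 122], dtype=int32))
top (array([306.975 , 217.1375]), array([304, 211,   8,  13,  80], dtype=int32))
```

send_rows([
  [1,0,0,-0.1,0],
  [1,0,0,0,0],
  [1,0,0,0,0],
  [0.6,0,0,0,0],
  [0.4,0,0,0,0],
  [0,0,0,0,0],
  [0,0,0,0,0],
  [0,0,0,0,0],
])

```text
time: 33.25
tcp_pos: [0.551, 0.0049, 0.1673]
tool_rot: [[0.986, 0.166, -0.0], [0.166, -0.986, -0.0], [-0.0, 0.0, -1.0]]
force: [0.4, 0.6, -0.5]
opening: 0.993
gripper_force: 0.0
```

send_rows([
  [0,0,0,0,0],
  [0,0,0,0,0],
  [0,0,0,0,0],
  [0,0,0,1,0],
  [0,0,0,2,0],
  [0,0,0,3,0],
  [0,0,0,3,0],
  [0,0,0,1,0],
])

```text
time: 34.05
tcp_pos: [0.5528, 0.0051, 0.2709]
tool_rot: [[0.986, 0.166, 0.006], [0.166, -0.986, 0.0], [0.006, 0.001, -1.0]]
force: [1.0, -0.1, -0.2]
opening: 1.002
gripper_force: 0.0
```

```bash
python3 bh.py
python3 - <<'E'
from h import *
np.set_printoptions(precision=2,suppress=True)
o=bot.get_obs();print(o["time"],o["tcp_pos"],o["opening"])
g={n:bot.grab_frame(n) for n in P}
for n in P:print(n,red(n,g[n])[:2],"was",red(n,cv2.imread(f"pics/{n}1.png")[:,:,::-1].copy())[:2])
a=cv2.imread("pics/scene1.png")[190:250,295:325];b=g["scene"][190:250,295:325,::-1]
print("diff rows",np.abs(a.astype(int)-b).max(2).max(1))
E
```

```text
34.05 [0.5528 0.0051 0.2709] [ 1.0351 -0.0522 -0.2244]
[('scene', 466.0, 482.0, -1.0, 0.31), ('top', 532.0, 558.0, -1.29, 0.93)]
px/cm [array([-0.34,  2.63]), array([-0.32,  1.35])]
disp mm [ 3.7226 -2.1737 -1.0577] [0.0003]
34.25 [0.55 0.   0.27] 0.9999115256008098
scene (array([309.26, 202.59]), array([305, 195,  11,  18, 135], dtype=int32)) was (array([309.42, 202.73]), array([305, 195,  11,  18, 142], dtype=int32))
top (array([307.72, 217.11]), array([304, 211,   9,  14,  85], dtype=int32)) was (array([308.23, 218.36]), array([304, 211,  10,  15,  64], dtype=int32))
diff rows [ 23   6   6   7  20  82  65 105 119 110 121  94  76  49  31  35  15  41
  28  33  57 102 120 130 118 109 100  64  21  13  21  16  14  17  13  18
  14  36  24  41  36  21  28  10  16  28  18   9  16  63  54  41  46  71
  58  31  47  32  47  26]
```

The scale is back within about 1 mm of its original position, and the carrier stands on the mat about 5 mm from its middle. I let it settle, then hand in.

send_rows([
  [0,0,0,0,0],
  [0,0,0,0,0],
  [0,0,0,0,0],
  [0,0,0,0,0],
  [0,0,0,0,0],
  [0,0,0,0,0],
  [0,0,0,0,0],
  [0,0,0,0,0],
])

```text
time: 35.15
tcp_pos: [0.551, 0.005, 0.2673]
tool_rot: [[0.986, 0.167, 0.0], [0.167, -0.986, -0.0], [0.0, 0.0, -1.0]]
force: [0.4, -0.7, -0.4]
opening: 0.998
gripper_force: 0.0
```

```bash
python3 -c "
from h import *
print(red('scene',bot.grab_frame('scene'))[:2]);print(bot.close_job())"
```

```text
(array([309.25925926, 202.57037037]), array([305, 195,  11,  18, 135], dtype=int32))
the job is handed in; nothing more can be done
None
```

The job is handed in (no verdict was returned): by my measurements the carrier hung about 1 cm clear for over 2 s and is back near the middle of the mat, and the scale hangs on its stand again.

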